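Put the hole-marking kit away upright

ROBOT

A 6-joint arm with a two-finger parallel gripper is mounted at the origin on the work surface; the furniture and walls round the work are solid. World frame = base frame: x ahead of the robot, y to its left, z up, the work surface at z = 0. Lengths are in mm, angles in rad, forces in N, time in s.
With the tool pointing down it reaches from about 300 to 850 mm from the base axis. Payload 5.4 kg.
Tool frame: the origin (TCP) lies on the mounting face of the last link; the fingertips stand 173 mm ahead of it and the grasp point (between the pads) lies 155 mm ahead of it (bot.grip_depth is the z of the grasp point in the tool frame, in mm); z points along the fingers, y is the line along which they close (so a half turn about z gives the same grasp; the last joint's range is limited). The gripper opens to 85 mm and grips with 20 to 120 N. Pads are 22 mm wide; open, the fingers measure 114 mm over their backs; the gripper's body (76 mm by 85 mm) begins 54 mm behind the grasp point. The pads swing forward as they close: fully open they stand 13 mm farther back than shut.
Start: joints at [-1.543, 0.158, 1.597, -0, 1.386, -0.21], TCP at [135.427, -558.809, 404.699] pointing down, gripper open.
Joint ranges: [-2.91, 2.91], [-0.94, 2.29], [0.18, 2.7], [-1.29, 4.43], [0.17, 2.64], [-3, 3]. Speed limits (rad/s): [2.57, 2.57, 3.14, 3.14, 3.14, 3.14].

INTERFACE

Orientations are given as a 3x3 rotation matrix whose columns are the frame's x, y, z axes.
In Python, from workcell import bot gives the robot as it stands.
- The arm moves only by the tool shift_gripper, called after ">>>" by a JSON object that holds its "fn" and its "kwargs", one argument or row to a line. Schema: {"type":"object","properties":{"rows":{"type":"array","items":{"type":"number"},"minItems":5,"maxItems":100},"force":{"type":"number"},"only":{"type":"string"},"quiet":{"type":"boolean"},"lines":{"type":"string"}},"required":["rows"],"additionalProperties":false}. rows is one flat list of numbers that holds 1 to 20 rows one after another, with no inner brackets; each row has 5 numbers: dx, dy, dz in mm, then a turn about the tool's z in rad, then the finger opening in mm; each row shifts and turns the commanded pose from where the row before left it, along the tool's axes as they then stand; what a row does not reach is not made up. A row lasts 1/12 s, in which the tool goes at most 41.7 mm and 0.125 rad, less where a joint would pass 70% of its speed; a pose out of reach is approached as far as the arm can. The fingers move at their own pace and stop on an object; force is the grip in N (left out, the last holds). Time passes only in rows, so rows that do not move let the fingers close. The tool returns the time, the measured TCP pose, the force, the opening and the grip force at its end. only (a regular expression) keeps the lines of the reply that match it, lines (a string "A,B") keeps lines A to B, and quiet returns only ok. Input that does not fit is refused with a message, and nothing moves.
- bot.state(): the state, without advancing time (a new reading comes with each control period).
- bot.capture(name): name is "side" or "top"; returns a dict with "pixels" (400x640x3 uint8, red, green, blue), "fx", "fy", "cx", "cy" (pixels), "view" (4x4, takes a point from world to camera coordinates). Camera axes: x right, y up, looking along -z (the intrinsics and any distortion apply to the point x, -y, -z); pixel columns grow to the right and rows downward; lengths in mm; the calibration is good to about 2 mm. A picture is of the moment at which its call begins. There is no depth.
- bot.hand_in(): hands the job in; it is judged then, once.
The state is a dict: "time_s": time; "q": joint angles; "dq": joint speeds; "joint_torque": joint torques, N m; "eef_pos": TCP position; "eef_rot": TCP orientation; "contact_force": force on the tool from outside, world axes, zero at the start; "wrist_torque": the same for the moment, N m; "gripper_width": finger opening in mm; "gripper_force": force on a finger pad.
Only numpy, scipy, OpenCV 4.12 (cv2) and the standard library are available. Lean on these libraries where they do the work, as an engineer would, in place of code of your own. Each camera call takes 0.05 s, during which the arm holds its last target. There are 200 camera calls.

TASK

The board-punching job is over: take the pencil, the marker and the steel drive punch off the slanted bench rest and stand each one upright, tip down and fully home, in the wooden holder whose bore fits it - pencil in the narrowest, marker in the middle one, punch in the widest. Let go of them all and leave the die block, the wax tin and the tape roll where they are.

Things in the scene. Friction and masses are not known exactly. Their poses are not given: they have to be found in the camera images.
- rest: fixed plywood bench rest, base 145 (x) x 210 (y) x 8 mm, origin at its underside's centre. A board 96 mm long leans back 42 degrees from vertical towards the rest's +x (away from the robot). The tools lie on its slanted front between low ribs, tips on the toe ledge, at y = +70 (pencil), 0 (marker), -70 mm (punch), tops 52 to 68 mm beyond the board's upper edge, which is 100 mm above the table
- pencil: yellow wooden pencil, 8 mm thick, 164 mm long, 12 g. Use the points for its axis. It starts leaning tip down on the slanted rest, top end away from the robot
- pencil_tip (a point): writing point of the pencil, on its axis; z runs along the pencil from point to blunt end
- pencil_tail (a point): blunt upper end of the pencil, on its axis, 164 mm from the tip; z runs along the pencil from point to blunt end
- marker: dark felt marker with green cap, 15 mm thick, 141 mm long, about 20 g. Use the points for its axis. It starts leaning tip down on the slanted rest, top end away from the robot (the cap end is the tip end)
- marker_tip (a point): cap end of the marker, on its axis; z runs along the marker from the cap end to the plain end
- marker_tail (a point): plain upper end of the marker, on its axis, 141 mm from the tip; z as for the tip
- punch: steel hollow drive punch, round straight shank 20 mm thick, 150 mm long, the last 24 mm tapering to a 14 mm cutting end, about 0.2 kg; origin at the cutting end, z along it to the struck end. It starts leaning tip down on the slanted rest, top end away from the robot
- punch_tip (a point): cutting end of the punch, on its axis; z from cutting end to struck end
- punch_tail (a point): struck upper end of the punch, on its axis, 150 mm from the tip; z as for the tip
- narrow_holder_mouth (a point): centre of the mouth of the narrowest (44 mm square block) bore, top face of a fixed upright light-wood block 75 mm high on a black foot; z up. Round bore 12 mm wide, 60 mm deep, floor 15 mm above the table, small chamfer; made for the pencil. The three blocks stand in a loose row to the robot's right, in any order
- middle_holder_mouth (a point): centre of the mouth of the middle (50 mm square block) bore, top face of a fixed upright light-wood block 75 mm high on a black foot; z up. Round bore 19 mm wide, 60 mm deep, floor 15 mm above the table, small chamfer; made for the marker. The three blocks stand in a loose row to the robot's right, in any order
- wide_holder_mouth (a point): centre of the mouth of the widest (56 mm square block) bore, top face of a fixed upright light-wood block 75 mm high on a black foot; z up. Round bore 24 mm wide, 60 mm deep, floor 15 mm above the table, small chamfer; made for the punch. The three blocks stand in a loose row to the robot's right, in any order
- die_block: loose bystander: dark steel die block 55x68x30 mm, origin at the centre of its underside
- wax_tin: loose bystander: round tin with green lid, 79 mm wide, 39 mm high, origin at the centre of its underside
- tape_roll: loose bystander: flat beige roll of tape 90 mm wide, 24 mm high, origin at the centre of its underside

How it is judged:
By the outcome, as a careful person would: the job done as asked, in the order asked, and still so for the second after the job is handed in, with the robot touching nothing.
It also fails if it takes over 72 s, if anything falls off the work surface, if the arm or the gripper's body presses on something with over 40 N, if the wrist force passes 120 N, or if a joint passes its speed limit or range.

## Working session

There is one attempt and no reset: what is moved stays moved. The work goes in short steps, Python scripts to look and compute and a tool call to move; the robot and the scene stay as the last step left them, time stands still between calls to the robot, and variables do not carry over. Pictures are saved under pics/ and viewed, at most 10 in all, crops included, and the job is handed in when it is done.

```bash
ls; mkdir -p pics; python3 - <<'E'
from workcell import bot
import cv2,numpy as np
for n in("side","top"):
    c=bot.capture(n);cv2.imwrite(f"pics/{n}0.png",c["pixels"][:,:,::-1])
    print(n,{k:c[k] for k in c if k!="pixels"})
s=bot.state();print(s["eef_rot"],s["eef_pos"],s["time_s"],s["gripper_width"],bot.grip_depth)
E
```

```text
pics
workcell.py
side {'fx': 386.56998512133435, 'fy': 386.56998512133435, 'cx': 322.00016806113297, 'cy': 195.6537584179749, 'view': array([[-9.52608645e-01, -3.03417586e-01,  2.17839022e-02,
         5.38984567e+02],
       [ 2.15318839e-01, -6.21962381e-01,  7.52861603e-01,
        -2.24258068e+02],
       [-2.14882682e-01,  7.21872956e-01,  6.57818263e-01,
        -9.60166631e+02],
       [ 0.00000000e+00,  0.00000000e+00,  0.00000000e+00,
         1.00000000e+00]])}
top {'fx': 497.156318321472, 'fy': 497.156318321472, 'cx': 314.1394703098706, 'cy': 204.39163104470862, 'view': array([[ 1.67527194e-02, -9.99726737e-01,  1.63033329e-02,
        -2.39954428e+01],
       [ 9.94975795e-01,  1.82783323e-02,  9.84330727e-02,
        -5.93300833e+02],
       [-9.87041723e-02,  1.45724000e-02,  9.95010116e-01,
        -1.23289787e+03],
       [ 0.00000000e+00,  0.00000000e+00,  0.00000000e+00,
         1.00000000e+00]])}
[[ 9.71859476e-01  2.35561363e-01 -6.08679666e-05]
 [ 2.35561110e-01 -9.71857984e-01  1.73819940e-03]
 [ 3.50297601e-04 -1.70362368e-03 -9.99998487e-01]] [ 135.43349657 -558.56520709  403.81255   ] 0.1 85.52173549300277 154.70000000000002
```
View pics/side0.png

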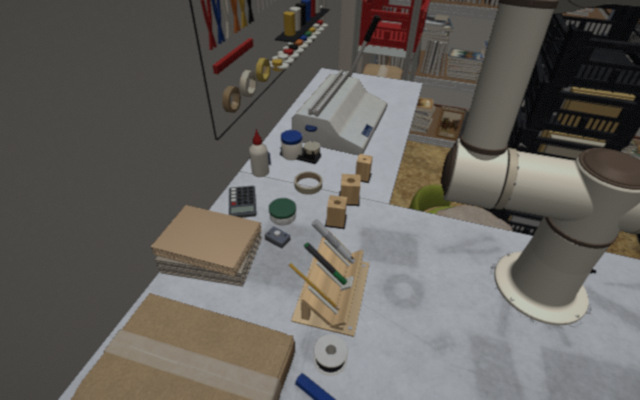

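View pics/top0.png

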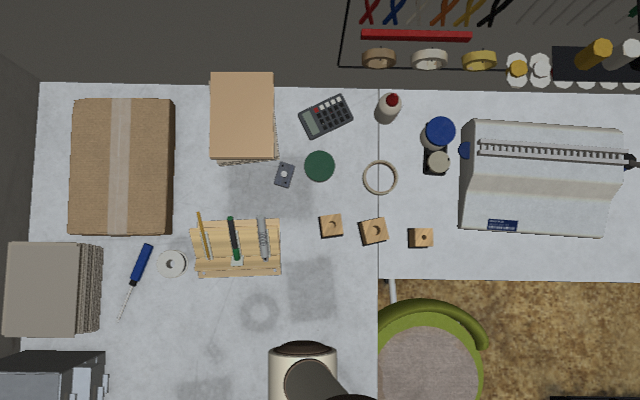

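The side view shows the rest at about (330,290) with tools at (290-350, 220-310), and the holders at (337,210), (350,188) and (364,167). The top view shows pencil, marker and punch at columns about 205, 235 and 264, rows 212-262. The holders are at (330,225), (374,232) and (420,237). I'll enlarge both areas.

```bash
python3 - <<'E'
import cv2
t=cv2.imread("pics/top0.png")[200:290,182:442]
cv2.imwrite("pics/topc.png",cv2.resize(t,None,fx=3,fy=3,interpolation=cv2.INTER_CUBIC))
s=cv2.imread("pics/side0.png")[145:335,280:390]
s=cv2.resize(s,None,fx=5,fy=5,interpolation=cv2.INTER_CUBIC)
cv2.imwrite("pics/sidec.png",cv2.hconcat([s[360:950,50:450],cv2.copyMakeBorder(s[0:500,150:550],0,90,0,0,0)]))
E
```

View pics/topc.png

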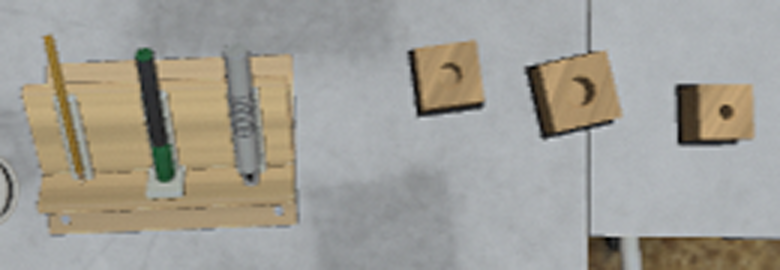

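View pics/sidec.png

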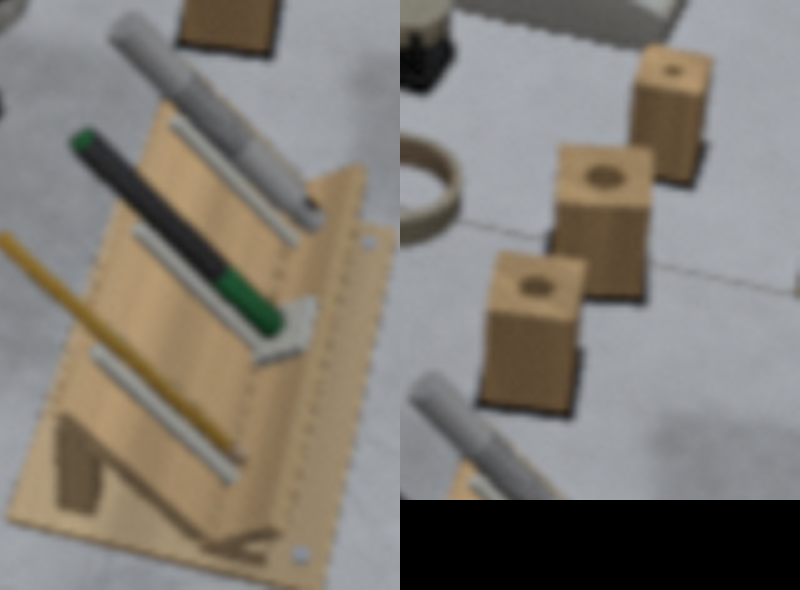

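The crops show the middle holder nearest the rest, the wide one next and the narrow one farthest. In the top crop their mouths are at about (449,76), (579,92) and (725,112). Tool tips and tails are clear in both crops, so I'll triangulate them.

```bash
cat > h.py <<'E'
import numpy as np,cv2,json
from workcell import bot
def PM(c):
    K=np.array([[c["fx"],0,c["cx"]],[0,c["fy"],c["cy"]],[0,0,1]]);return K@np.diag([1,-1,-1])@c["view"][:3]
def tri(P1,p1,P2,p2):
    X=cv2.triangulatePoints(P1,P2,np.array(p1,float).reshape(2,1),np.array(p2,float).reshape(2,1))[:,0]
    X=X[:3]/X[3]
    r=[np.hypot(*((P@np.r_[X,1])[:2]/(P@np.r_[X,1])[2]-p)) for P,p in((P1,p1),(P2,p2))]
    return X,r
def ray(P,p,z):  # onto plane z
    A=np.c_[P[:,:2],-np.r_[p,1]];return np.linalg.solve(A,-(P[:,2]*z+P[:,3]))[:2]
E
python3 - <<'E'
from h import *
T=bot.capture("top");S=bot.capture("side");PT,PS=PM(T),PM(S)
t=lambda x,y:((x+.5)/3-.5+182,(y+.5)/3-.5+200)
a=lambda x,y:((x+50+.5)/5-.5+280,(y+360+.5)/5-.5+145)
b=lambda x,y:((x-400+150+.5)/5-.5+280,(y+.5)/5-.5+145)
D=dict(pt=(t(84,177),a(240,458)),pT=(t(48,38),a(5,240)),mt=(t(165,180),a(272,326)),mT=(t(146,52),a(82,138)),ut=(t(250,178),a(313,218)),uT=(t(236,47),a(128,27)),
 Hm=(t(449,76),b(537,286)),Hw=(t(579,92.5),b(605,177)),Hn=(t(725,112),b(674,70)))
R={}
for k,(p,q) in D.items():
    X,r=tri(PT,p,PS,q);R[k]=X;print(k,X.round(1),np.round(r,2),ray(PT,p,75).round(1) if k[0]=="H" else "")
for k in "pmu":
    d=R[k+"T"]-R[k+"t"];L=np.linalg.norm(d);print(k,L,np.degrees(np.arccos(d[2]/L)),np.degrees(np.arctan2(d[1],d[0])))
# face masks in top
hsv=cv2.cvtColor(T["pixels"],cv2.COLOR_RGB2HSV)
for k in("Hm","Hw","Hn"):
    u,v=map(round,D[k][0]);print(k);w=hsv[v-13:v+14:2,u-14:u+15:2]
    m=cv2.inRange(hsv,(5,40,150),(30,255,255));mm=m*0;mm[v-16:v+17,u-18:u+19]=m[v-16:v+17,u-18:u+19]
    c=max(cv2.findContours(mm,0,1)[0],key=cv2.contourArea);r=cv2.minAreaRect(c);print(r,D[k][0],ray(PT,r[0],75).round(1))
    print(hsv[v,u-14:u+15,2])
E
```

```text
pt [452.5 243.9  39. ] [0.05 0.09] 
pT [557.5 251.8 158.5] [0.16 0.3 ] 
mt [453.3 176.2  47. ] [0.88 1.53] 
mT [549.3 179.5 147. ] [0.07 0.12] 
ut [454.3 106.2  44.5] [0.15 0.24] 
uT [553.  110.5 149.9] [0.59 0.96] 
Hm [540.3 -55.5  74.7] [0.35 0.51] [539.4 -55.7]
Hw [ 528.8 -161.6   74.3] [0.37 0.5 ] [ 527.8 -161.6]
Hn [ 514.8 -280.7   74.5] [0.28 0.36] [ 514.1 -280.7]
p 159.3037419418853 41.37201575683752 4.334026868741505
m 138.65684842731218 43.833649974511125 1.98164733549389
u 144.47949759569408 43.1232273549589 2.503325550628471
Hm
((331.7641906738281, 224.2314453125), (20.353212356567383, 19.95672035217285), 82.40535736083984) (331.33333333333337, 225.0) [541.3 -56.7]
[175 155  79  31 113 170 172 172 172 181 180 171 175 173 162 161 154 111
  91 143 161 167 162 163 170 169 175 174 177]
Hw
((375.34552001953125, 229.99716186523438), (22.33604621887207, 22.5609073638916), 77.00537872314453) (374.66666666666663, 230.5) [ 529.1 -163.3]
[ 67  60  89 150 191 182 167 163 165 168 173 177 179 179 177 163 103  59
  68 126 170 157 163 164 170 167 170 190 186]
Hn
((423.5, 236.5), (17.0, 17.0), 90.0) (423.33333333333337, 237.0) [ 515.3 -281.1]
[ 53  71  70  69  68  91 153 182 174 174 188 194 162  65  65  65  78 140
 189 186 180 177 177 176 171 183 182 181 180]
```

```bash
cat >> h.py <<'E'
def go(*g):  # displacement in tool axes that brings the grasp point to g
    s=bot.state();R=np.array(s["eef_rot"]);p=np.array(s["eef_pos"])+R[:,2]*bot.grip_depth
    print("grasp at",p.round(1),"yaw",round(float(np.arctan2(R[1,0],R[0,0])),4))
    for q in g: print(q,"->",(R.T@(np.array(q)-p)).round(1)); p=np.array(q,float)
E
```

>>> {"fn": "shift_gripper", "kwargs": {
  "rows": [0,0,0,0.093,60,0,0,0,0.093,40],
  "force": 20
}}

```text
time_s: 0.37
eef_pos: [135.4, -558.7, 404.3]
eef_rot: [[0.999, 0.047, -0.0], [0.047, -0.999, 0.001], [-0.0, -0.001, -1.0]]
contact_force: [0.4, -0.2, -0.1]
gripper_width: 64.2
gripper_force: 0.0
```

```bash
python3 -c "
from h import *
go([537.5,250.3,220],[537.5,250.3,136])"
```

```text
grasp at [ 135.4 -558.6  249.6] yaw 0.0475
[537.5, 250.3, 220] -> [ 440.  -788.9   30.2]
[537.5, 250.3, 136] -> [ 0.   0.1 84. ]
```

>>> {"fn": "shift_gripper", "kwargs": {
  "rows": [9,-16,0,0,40,18,-32,0,0,40,18,-32,0,0,40,18,-32,0,0,40,18,-32,0,0,40,18,-32,0,0,40,18,-32,0,0,40,18,-32,0,0,40,18,-32,0,0,40,18,-32,0,0,40,18,-32,0,0,40,18,-32,0,0,40,18,-32,0,0,40,18,-32,0,0,40,18,-32,0,0,40,18,-32,0,0,40,18,-32,0,0,40,18,-32,0,0,40,18,-32,0,0,40,18,-32,0,0,40]
}}

```text
time_s: 2.03
eef_pos: [454.0, 84.6, 404.6]
eef_rot: [[0.999, 0.052, 0.0], [0.052, -0.999, -0.0], [0.0, 0.0, -1.0]]
contact_force: [0.8, -0.1, 0.8]
gripper_width: 40.1
gripper_force: 0.0
```

>>> {"fn": "shift_gripper", "kwargs": {
  "rows": [18,-32,0,0,40,18,-32,0,0,40,18,-32,0,0,40,18,-32,0,0,40,9,-20,0,0,40,0,0,0,0,40,0,0,0,0,40]
}}

```text
time_s: 2.62
eef_pos: [526.8, 235.3, 404.1]
eef_rot: [[0.999, 0.054, -0.001], [0.054, -0.999, -0.001], [-0.001, 0.0, -1.0]]
contact_force: [-0.2, -0.7, -0.3]
gripper_width: 39.7
gripper_force: 0.0
```

```bash
python3 -c "
from h import *
go([537.5,250.3,136])"
```

```text
grasp at [526.7 235.3 249.4] yaw 0.0538
[537.5, 250.3, 136] -> [ 11.7 -14.5 113.4]
```

>>> {"fn": "shift_gripper", "kwargs": {
  "rows": [11.7,-14.5,0,0,40,0,0,30,0,40,0,0,30,0,40,0,0,30,0,40,0,0,23.4,0,40,0,0,0,0,40,0,0,0,0,40,0,0,0,0,4,0,0,0,0,4,0,0,0,0,4,0,0,0,0,4,0,0,0,0,4,0,0,0,0,4],
  "force": 25
}}

```text
time_s: 3.7
eef_pos: [538.8, 249.7, 293.7]
eef_rot: [[0.999, 0.052, 0.004], [0.052, -0.999, 0.0], [0.004, -0.0, -1.0]]
contact_force: [-0.1, -2.4, 7.8]
gripper_width: 7.3
gripper_force: 25.3
```

```bash
python3 -c "
from h import *
go([537.5,250.3,136])
a=bot.capture('top')['pixels'][180:290,180:290,::-1];b=bot.capture('side')['pixels'][200:330,270:400,::-1]
cv2.imwrite('pics/g1.png',cv2.hconcat([cv2.resize(a,(390,390)),cv2.resize(b,(390,390))]))"
```

```text
grasp at [539.5 249.7 139. ] yaw 0.052
[537.5, 250.3, 136] -> [-1.9 -0.7  3. ]
```

View pics/g1.png

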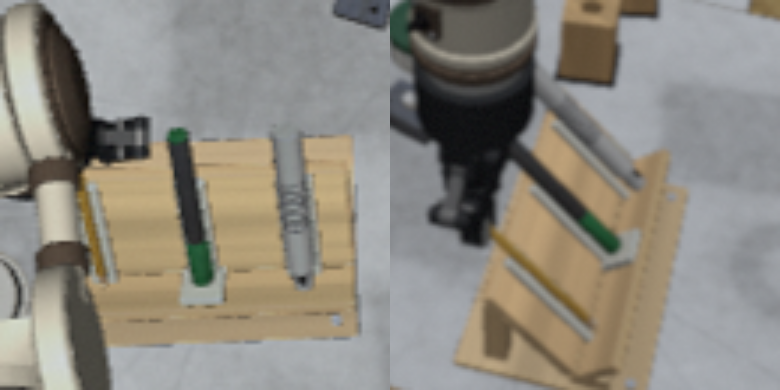

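The gripper holds the pencil near its top (7.3 mm), and the pencil still lies on the rest. Next I'll swing it upright about its tip.

>>> {"fn": "shift_gripper", "kwargs": {
  "rows": [-6.4,0,-5.1,0,4,-6.4,0,-5.1,0,4,-7,0,-4.3,0,4,-7,0,-4.3,0,4,-7.4,0,-3.4,0,4,-7.4,0,-3.4,0,4,-7.8,0,-2.5,0,4,-7.8,0,-2.5,0,4,-8,0,-1.5,0,4,-8,0,-1.5,0,4,0,0,0,0,4]
}}

```text
time_s: 4.72
eef_pos: [463.0, 245.9, 324.6]
eef_rot: [[0.999, 0.052, -0.002], [0.052, -0.999, -0.0], [-0.002, 0.0, -1.0]]
contact_force: [1.1, -0.5, 2.1]
gripper_width: 6.9
gripper_force: 24.5
```

```bash
python3 -c "
from h import *
go([537.5,250.3,136])
a=bot.capture('top')['pixels'][180:290,180:290,::-1];b=bot.capture('side')['pixels'][200:330,270:400,::-1]
cv2.imwrite('pics/g2.png',cv2.hconcat([cv2.resize(a,(390,390)),cv2.resize(b,(390,390))]))"
```

```text
grasp at [462.6 245.8 169.9] yaw 0.0524
[537.5, 250.3, 136] -> [75.1 -0.5 33.7]
```

View pics/g2.png

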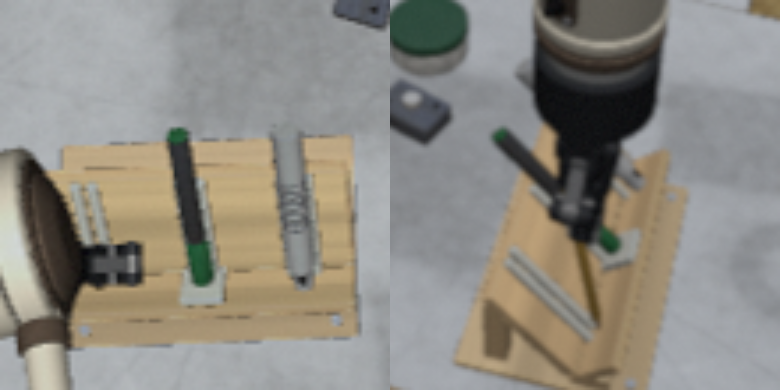

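```bash
cat >> h.py <<'E'
def tilt(lo,hi,zr,cam="side"):
    """tilt of held tool in the tool's x-z plane: colour mask in side view below the grasp point, line fit, cast onto the gripper plane"""
    c=bot.capture(cam);P=PM(c);s=bot.state();R=np.array(s["eef_rot"]);g=np.array(s["eef_pos"])+R[:,2]*bot.grip_depth
    pr=lambda X:(lambda v:v[:2]/v[2])(P@np.r_[X,1])
    hsv=cv2.cvtColor(c["pixels"],cv2.COLOR_RGB2HSV);m=cv2.inRange(hsv,lo,hi)
    z=np.zeros_like(m);cv2.line(z,*[tuple(int(round(t)) for t in pr(g-[0,0,k])) for k in zr],255,16);m&=z
    ys,xs=np.nonzero(m);vx,vy,x0,y0=cv2.fitLine(np.c_[xs,ys].astype(np.float32),cv2.DIST_HUBER,0,.01,.01).ravel()
    e=[np.array([x0+vx*(y-y0)/vy,y]) for y in(ys.min(),ys.max())]
    n=R[:,1];O=[]
    for p in e:   # point on plane n.(X-g)=0
        A=np.vstack([P[0,:3]-p[0]*P[2,:3],P[1,:3]-p[1]*P[2,:3],n]);O.append(np.linalg.solve(A,[p[0]*P[2,3]-P[0,3],p[1]*P[2,3]-P[1,3],n@g]))
    d=O[0]-O[1];print(len(xs),"px; top/bottom",O[0].round(1),O[1].round(1),"tilt deg",round(float(np.degrees(np.arctan2(d@R[:,0],d[2]))),1),"x off at grasp",round(float((O[0]+d*(g[2]-O[0][2])/d[2]-g)@R[:,0]),1));return m,c
E
```

>>> {"fn": "shift_gripper", "kwargs": {
  "rows": [-8.2,0,-0.5,0,4,-8.3,0,-0.3,0,4,0,0,0,0,4,0,0,0,0,4]
}}

```text
time_s: 5.15
eef_pos: [447.6, 245.0, 325.4]
eef_rot: [[0.999, 0.052, -0.001], [0.052, -0.999, -0.0], [-0.001, 0.0, -1.0]]
contact_force: [-0.1, -0.6, 1.2]
gripper_width: 6.2
gripper_force: 25.6
```

```bash
python3 -c "
from h import *
m,c=tilt((10,110,50),(35,255,255),(22,125))
print(np.c_[np.nonzero(m)][::12].tolist())
go([462,246,190])"
```

```text
82 px; top/bottom [458.1 245.4 137.7] [449.5 245.   50.7] tilt deg 5.6 x off at grasp 13.7
[[281, 337], [285, 337], [289, 339], [293, 339], [297, 337], [300, 337], [303, 339]]
grasp at [447.7 244.9 170.7] yaw 0.0519
[462, 246, 190] -> [ 14.3  -0.4 -19.3]
```

>>> {"fn": "shift_gripper", "kwargs": {
  "rows": [0,0,-15,0,4,0,0,-20,0,4,0,0,-20,0,4,0,0,-20,0,4,2,15,0,0,4,5,30,0,0,4,5,30,0,0,4,5,30,0,0,4,5,30,0,0,4,5,30,0,0,4,5,30,0,0,4,0,0,0,0,4,0,0,0,0,4]
}}

```text
time_s: 6.28
eef_pos: [490.3, 50.8, 399.9]
eef_rot: [[0.999, 0.049, -0.002], [0.049, -0.999, 0.001], [-0.002, -0.001, -1.0]]
contact_force: [0.1, 0.3, -0.6]
gripper_width: 6.1
gripper_force: 25.9
```

```bash
python3 -c "
from h import *
m,c=tilt((10,90,50),(35,255,255),(22,135))
go([515,-281,260])
cv2.imwrite('pics/g3.png',cv2.resize(c['pixels'][100:300,230:430,::-1],(600,600)))"
```

```text
437 px; top/bottom [481.6  51.5 240.4] [509.   53.   91.5] tilt deg -10.5 x off at grasp -9.1
grasp at [489.8  51.9 245.3] yaw 0.0504
[515, -281, 260] -> [  8.4 333.7 -15.1]
```

View pics/g3.png

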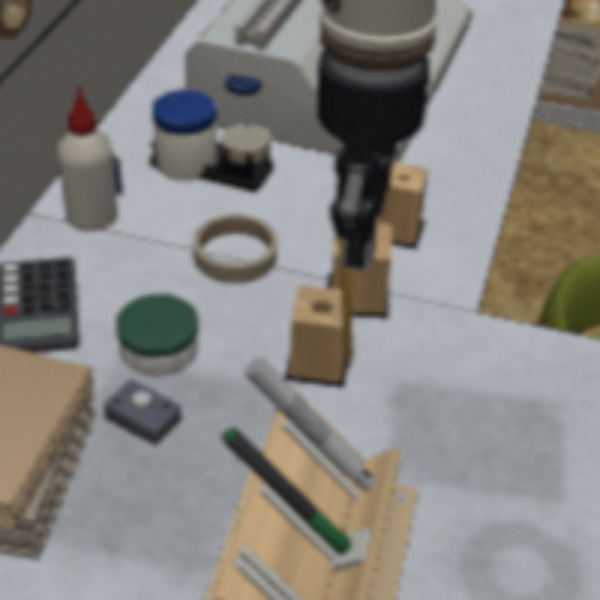

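>>> {"fn": "shift_gripper", "kwargs": {
  "rows": [-20,20,0,0,4,-20,25,0,0,4,-20,25,0,0,4,0,25,0,0,4,0,25,0,0,4,0,0,0,0,4,0,0,0,0,4]
}}

```text
time_s: 6.92
eef_pos: [436.5, -70.7, 400.5]
eef_rot: [[0.999, 0.051, -0.001], [0.051, -0.999, 0.001], [-0.001, -0.001, -1.0]]
contact_force: [-0.2, -0.3, 0.0]
gripper_width: 6.0
gripper_force: 25.9
```

```bash
python3 -c "
from h import *
m,c=tilt((10,100,50),(35,255,255),(22,135))
print(np.c_[np.nonzero(m)][::9].tolist())
m,c=tilt((10,100,50),(35,255,255),(22,135),'top')
print(np.c_[np.nonzero(m)][::9].tolist())
go([515,-281,260])"
```

```text
12 px; top/bottom [446.8 -69.3 220.6] [442.8 -69.5 186.9] tilt deg 6.7 x off at grasp 13.3
[[163, 378], [172, 378]]Traceback (most recent call last):
  File "<string>", line 5, in <module>
    m,c=tilt((10,100,50),(35,255,255),(22,135),'top')
        ~~~~^^^^^^^^^^^^^^^^^^^^^^^^^^^^^^^^^^^^^^^^^
  File "h.py", line 22, in tilt
    ys,xs=np.nonzero(m);vx,vy,x0,y0=cv2.fitLine(np.c_[xs,ys].astype(np.float32),cv2.DIST_HUBER,0,.01,.01).ravel()
                                    ~~~~~~~~~~~^^^^^^^^^^^^^^^^^^^^^^^^^^^^^^^^^^^^^^^^^^^^^^^^^^^^^^^^^^
cv2.error: OpenCV(4.12.0) /io/opencv/modules/imgproc/src/linefit.cpp:50: error: (-215:Assertion failed) count > 0 in function 'fitLine2D_wods'
```

```bash
python3 -c "
from h import *
s=bot.state();R=np.array(s['eef_rot']);g=np.array(s['eef_pos'])+R[:,2]*bot.grip_depth
o=[]
for n in('side','top'):
    c=bot.capture(n);P=PM(c);im=np.ascontiguousarray(c['pixels'][:,:,::-1])
    q=[(lambda v:v[:2]/v[2])(P@np.r_[g-[0,0,k],1]) for k in (0,18,134)];print(n,np.round(q,1))
    u,v=(int(t) for t in q[1]);w=cv2.resize(im[v-30:v+60,u-45:u+45],(390,390),interpolation=cv2.INTER_CUBIC)
    for t in q: cv2.circle(w,tuple(int((t[i]-(u-45,v-30)[i])*390/90) for i in(0,1)),2,(0,0,255),-1)
    o.append(w)
cv2.imwrite('pics/g4.png',cv2.hconcat(o))"
```

```text
side [[383.4 155.4]
 [382.5 161.4]
 [377.  196.7]]
top [[341.6 269.9]
 [341.  269.6]
 [337.5 268.1]]
```

View pics/g4.png

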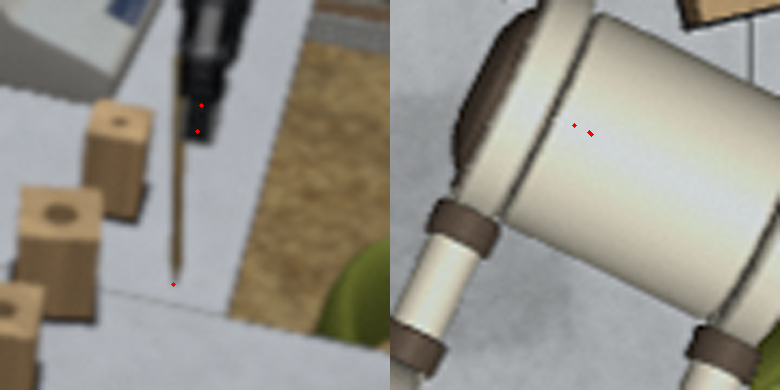

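The pencil is held at the far edge of the pads. It runs from (176,58) to (176,280) in the left crop and leans a few degrees, with its tip almost under the grasp point. I'll work out the tip position and line the tip up with the narrow bore.

```bash
cat >> h.py <<'E'
def onplane(px,cam="side"):  # pixel onto the gripper's x-z plane
    P=PM(bot.capture(cam));s=bot.state();R=np.array(s["eef_rot"]);g=np.array(s["eef_pos"])+R[:,2]*bot.grip_depth;n=R[:,1]
    for p in px:
        X=np.linalg.solve(np.vstack([P[0,:3]-p[0]*P[2,:3],P[1,:3]-p[1]*P[2,:3],n]),[p[0]*P[2,3]-P[0,3],p[1]*P[2,3]-P[1,3],n@g])
        print(X.round(1),"rel",(R.T@(X-g)).round(1))
E
python3 -c "
from h import *
onplane([(377.6,195.7),(377.6,170),(377.6,144.4)]);go([513,-281,260])"
```

```text
[435.4 -69.8 115.5] rel [ -1.1  -0.  130.4]
[445.2 -69.3 199.2] rel [ 8.7 -0.  46.7]
[454.1 -68.9 274.3] rel [ 17.5  -0.  -28.5]
grasp at [436.6 -69.8 245.9] yaw 0.0538
[513, -281, 260] -> [ 64.9 215.  -14.3]
```

>>> {"fn": "shift_gripper", "kwargs": {
  "rows": [5,10,0,0,2,8,22,0,0,2,8,25,0,0,2,8,25,0,0,2,8,25,0,0,2,8,25,0,0,2,8,25,0,0,2,8,25,0,0,2,7,20,0,0,2,0,13,0,0,2,0,0,0,0,2,0,0,0,0,2],
  "force": 40
}}

```text
time_s: 8.17
eef_pos: [515.5, -282.3, 400.3]
eef_rot: [[0.999, 0.051, -0.001], [0.051, -0.999, 0.001], [-0.001, -0.001, -1.0]]
contact_force: [0.0, -0.2, -0.3]
gripper_width: 5.7
gripper_force: 38.8
```

```bash
python3 -c "
from h import *
go([516,-281,246])
o=[]
a=bot.capture('side')['pixels'][110:200,330:420,::-1];b=bot.capture('top')['pixels'][190:280,380:470,::-1]
cv2.imwrite('pics/g5.png',cv2.hconcat([cv2.resize(x,(390,390),interpolation=cv2.INTER_CUBIC) for x in(a,b)]))"
```

```text
grasp at [ 515.4 -282.2  245.6] yaw 0.0512
[516, -281, 246] -> [ 0.7 -1.1 -0.4]
```

View pics/g5.png

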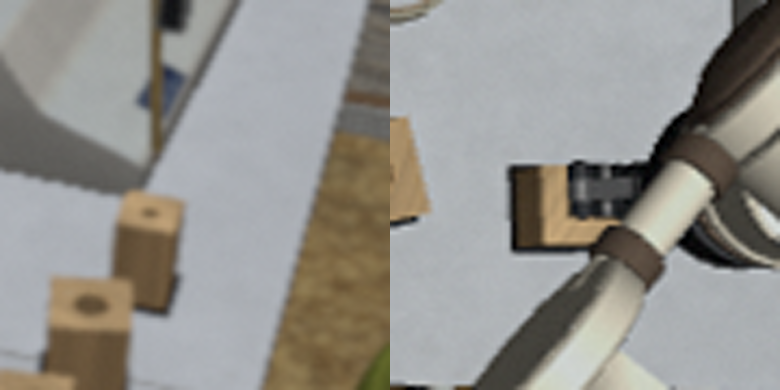

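The side crop shows the pencil tip at about (155,160), above the narrow mouth at (150,211).

```bash
python3 -c "
from h import *
onplane([(365.8,146.9),(364.7,158.7)])
P=PM(bot.capture('side'));f=lambda X:(lambda v:v[:2]/v[2])(P@np.r_[X,1])
print(f([515,-281,75]),f([515,-281,115]),f([515,-281,112]));go([515,-281,246])"
```

```text
[ 515.8 -281.   118.6] rel [  0.3  -0.  127.5]
[ 515. -281.   74.] rel [ -0.5   0.  172.1]
[364.7147473  158.43870975] [365.93406506 147.90425383] [365.8407614  148.71036307]
grasp at [ 515.5 -281.1  246.1] yaw 0.053
[515, -281, 246] -> [-0.5 -0.1  0.1]
```

>>> {"fn": "shift_gripper", "kwargs": {
  "rows": [-0.5,0,15,0,2,0,0,15,0,2,0,0,8,0,2,0,0,4,0,2,-0.5,0,4,0,2,-0.5,0,4,0,2,-0.5,0,5,0,2,-0.5,0,5,0,2,0,0,5,0,2,0,0,5,0,2,0,0,0,0,2]
}}

```text
time_s: 9.28
eef_pos: [512.9, -282.2, 329.4]
eef_rot: [[0.999, 0.052, -0.001], [0.052, -0.999, 0.001], [-0.001, -0.001, -1.0]]
contact_force: [1.3, -0.6, -0.9]
gripper_width: 5.4
gripper_force: 38.9
```

```bash
python3 -c "
from h import *
go([515,-281,246])"
```

```text
grasp at [ 512.7 -282.1  174.7] yaw 0.0517
[515, -281, 246] -> [  2.3  -1.  -71.3]
```

>>> {"fn": "shift_gripper", "kwargs": {
  "rows": [0,0,5,0,2,0,0,5,0,2,0,0,5,0,2,0,0,5,0,2,0,0,0,0,2]
}}

```text
time_s: 9.7
eef_pos: [512.8, -282.3, 309.3]
eef_rot: [[0.999, 0.052, -0.002], [0.052, -0.999, 0.001], [-0.001, -0.001, -1.0]]
contact_force: [-0.8, 0.0, -1.3]
gripper_width: 5.3
gripper_force: 38.9
```

>>> {"fn": "shift_gripper", "kwargs": {
  "rows": [0,0,0,0,8,0,0,0,0,12,0,0,0,0,16,0,0,0,0,25,0,0,0,0,30,0,0,0,0,30]
}}

```text
time_s: 10.2
eef_pos: [513.2, -282.4, 310.9]
eef_rot: [[0.999, 0.052, 0.0], [0.052, -0.999, -0.0], [0.0, 0.0, -1.0]]
contact_force: [-0.2, -1.1, -0.4]
gripper_width: 29.6
gripper_force: 0.0
```

```bash
python3 -c "
from h import *
go([515,-281,246])
o=[]
a=bot.capture('side')['pixels'][110:200,330:420,::-1];b=bot.capture('top')['pixels'][190:280,380:470,::-1]
cv2.imwrite('pics/g6.png',cv2.hconcat([cv2.resize(x,(390,390),interpolation=cv2.INTER_CUBIC) for x in(a,b)]))"
```

```text
grasp at [ 513.2 -282.4  156.2] yaw 0.0518
[515, -281, 246] -> [  1.9  -1.3 -89.8]
```

>>> {"fn": "shift_gripper", "kwargs": {
  "rows": [0,0,-10,0,30,0,0,-25,0,30,0,0,-30,0,30,0,0,-30,0,30,0,0,-15,0,30,0,-15,0,0,40,0,-30,0,0,40,0,-35,0,0,40,0,-35,0,0,40,0,-35,0,0,40,0,-35,0,0,40,0,-35,0,0,40,0,-35,0,0,40]
}}

```text
time_s: 11.38
eef_pos: [498.9, -25.3, 419.9]
eef_rot: [[0.999, 0.052, -0.001], [0.052, -0.999, 0.001], [-0.001, -0.001, -1.0]]
contact_force: [0.9, 1.1, 0.3]
gripper_width: 40.0
gripper_force: 0.0
```

```bash
python3 -c "
from h import *
S=bot.capture('side');T=bot.capture('top');P=PM(S);PT=PM(T)
f=lambda X,P=P:((lambda v:v[:2]/v[2])(P@np.r_[X,1])).round(1)
print('g1 grasp proj',f([539.5,249.7,139]),f([537.5,250.3,136]))
print('exp tail',f([515,-281,179]),f([515,-281,179],PT))
for c,(u,v) in((S,f([515,-281,179])),(T,f([515,-281,179],PT))):
    u,v=int(u),int(v);h=cv2.cvtColor(c['pixels'],cv2.COLOR_RGB2HSV)
    m=cv2.inRange(h,(10,110,60),(32,255,255))[v-15:v+45,u-25:u+25]
    for r in range(0,60,2): 
        x=np.nonzero(m[r])[0]
        if len(x): print(v-15+r,u-25+x.min(),u-25+x.max(),end=' | ')
    print()
go([515,-281,246])"
```

```text
g1 grasp proj [299.1 271.9] [299.9 273.3]
exp tail [368.  130.1] [434.4 235. ]
135 364 364 | 137 363 364 | 155 363 364 | 157 363 364 | 159 363 365 | 163 359 360 | 165 358 369 | 167 358 369 | 169 358 368 | 171 357 368 | 173 357 368 | 
230 410 436 | 232 410 436 | 234 410 432 | 236 410 428 | 238 410 425 | 240 410 414 | 242 410 414 | 244 410 414 | 246 410 411 | 
grasp at [498.6 -22.7 265.2] yaw 0.0576
[515, -281, 246] -> [  1.6 258.8  18.6]
```

```bash
python3 -c "
from h import *
S=bot.capture('side');T=bot.capture('top')
h=cv2.cvtColor(S['pixels'],cv2.COLOR_RGB2HSV);t=cv2.cvtColor(T['pixels'],cv2.COLOR_RGB2HSV)
for r in range(124,142): print(r,h[r,359:370,1],h[r,359:370,2])
for r in range(226,240): print(r,t[r,424:444,1])
X=tri(PM(T),(435.5,229.5),PM(S),(363.8,133));print(X)"
```

```text
124 [21 29 20 22 24 35 28 27 17  9  5] [ 24  26  25  23  21  22  27  56 103 139 157]
125 [22 33 19 21 21 16 60 90 73 40 21] [ 23  23  27  36  36  31  34  51  77  96 120]
126 [ 31  28  14  21  21  17  46 120 139 120  77] [25 27 36 48 48 45 39 53 64 72 83]
127 [ 49  41  23  30  35  30  60 111 141 142 109] [26 25 33 43 44 42 47 60 67 70 77]
128 [ 23  22  44  43  32  50  66 106 119 107  95] [22 23 29 30 32 36 50 65 75 81 86]
129 [46 43 49 39 18  8 23 33 88 91 78] [22 18 21 26 28 32 55 69 81 90 98]
130 [30 51 23 43 27 51 61 10 77 82 73] [17 20 22 24 28 35 67 73 86 93 98]
131 [27 54 31 31 29 59 67  7 70 83 76] [19 19 25 25 26 39 72 78 91 95 97]
132 [55 24 43 51 22 79 85 20 55 75 64] [ 14  21  24  25  23  42  81  90  97  99 100]
133 [ 51  36  33  32  23 104  85  27  54  73  51] [ 15  21  23  24  22  49  87  96 100 102 104]
134 [ 48  40  53  43  43 125  90  23  48  66  31] [ 16  19  24  24  24  55  91  99 101 100 107]
135 [ 36  49  39  18 101 140  98  23  45  51  16] [ 14  21  26  29  38  71  99 101 101 105 111]
136 [ 30  51  43  24 106 135  84  26  34  30   0] [ 17  20  30  42  65  91 112 1
[... 1051 characters left out ...]
1 187 169 123  60  46  12  15  11  10  10  11
  11  11]
234 [110 128 201 179 165 183 174 157 113  26  17  13  12  12  11  10  11  11
  10  10]
235 [188 180 175 166 163 152 130 107  75  19  12  12  10  13  10   8  10  12
  10  11]
236 [177 177 163 123 115 102  94  97  80  22  14  11   8  11  10  11  11  10
  10  10]
237 [171 145 117 102  93  97  98  99  79  21  15  10  10  11  10  12  11  11
  10  10]
238 [133 112 108 104  96  95  97  97  79  18  12  11   8  10  10   8  10  11
  10  11]
239 [112 107 107 100  96  94  96  99  78  18  12  10  10  10  11  11  11  11
  10  11]
(array([ 528.14114047, -287.99662775,  161.90985766]), [np.float64(0.07366573731242303), np.float64(0.09098819495213689)])
```

```bash
python3 -c "
from h import *
S=bot.capture('side');T=bot.capture('top')
d=np.abs(S['pixels'][:,:,::-1].astype(int)-cv2.imread('pics/side0.png')).sum(2)
for r in range(118,166,2): print(r,d[r,355:376])
f=lambda X,P=PM(S):((lambda v:v[:2]/v[2])(P@np.r_[X,1])).round(1)
for z in(168,178,188):
    q=ray(PM(T),(435.3,230.9),z);print(z,q,f([*q,z]))"
```

```text
118 [404 403 409 404 413 402 408 404 412 404 413 397 344 279 210 108  34   5
  33  37  36]
120 [403 405 411 423 406 403 411 407 394 397 385 290 113   1  33  35  37  40
  35  36  32]
122 [410 413 412 408 410 401 417 414 406 406 403 274  85  24  35  34  37  32
  34  38  32]
124 [421 409 410 401 401 394 369 358 361 365 338 179  19  27  32  28  39  33
  35  34  26]
126 [313 346 380 394 408 404 381 353 342 302 174  31  17  14  12  23  24  32
  33  31  16]
128 [193 251 345 387 406 412 410 391 338 182  31  93  40  13  19  12  13  23
  22  22  24]
130 [180 262 365 421 411 420 400 341 230 103  55  46  22  18  21  22  24  23
  23  23  26]
132 [219 329 404 424 436 404 308 211 137  69  79  63  29  19  21  19  19  19
  23  31  38]
134 [259 376 440 427 416 384 338 262 163  77  87  54  29  17  23  17  26  26
  36  36  32]
136 [323 388 395 422 413 406 385 350 288 208  83  29  27  22  27  18  26  28
  38  40  35]
138 [330 347 359 385 401 399 397 355 309 253 133  24  23  23  26  26  31  34
  45  37  37]
140 [397 396 399 397 400 397 307 153 130 181  79  15  31  22  23  30  36  40
  39  39  36]
142 [428
[... 527 characters left out ...]
8  36  38]
154 [267 244 180 147 120  42   7  39 172 214  74  21  39  39  35  35  41  34
  42  40  37]
156 [387 318 205  79   7  31  25  27 149 185  66  14  30  34  27  31  29  35
  37  35  36]
158 [358 270 148  30  28  35  31  10  75  98  30  24  34  30  27  26  29  34
  32  38  38]
160 [328 217  85   2  34  34  33  26  21  17  22  34  32  33  34  29  24  29
  40  36  36]
162 [282 141  12  21  21  25  25  27  29  30  31  31  35  32  35  23  26  32
  33  34  39]
164 [267 126  14  20  18  18  16  19  17  17  22  21  25  22  23  16  25  32
  37  35  39]
168 [ 524.81756481 -285.90979089] [364.8 131.8]
178 [ 524.31836212 -283.30825188] [365.1 129.4]
188 [ 523.81915943 -280.70671287] [365.4 127. ]
```

>>> {"fn": "shift_gripper", "kwargs": {
  "rows": [0,-30,0,0,45,5,-35,0,0,45,5,-35,0,0,45,5,-35,0,0,45,5,-35,0,0,45,5,-25,0,0,45,0,0,0,0,45,0,0,0,0,45]
}}

```text
time_s: 12.35
eef_pos: [515.2, 168.2, 420.3]
eef_rot: [[0.999, 0.052, -0.001], [0.052, -0.999, -0.001], [-0.001, 0.001, -1.0]]
contact_force: [-1.0, -0.4, -0.5]
gripper_width: 45.1
gripper_force: 0.0
```

```bash
python3 -c "
from h import *
go([533.5,178.6,180],[533.5,178.6,127])
S=bot.capture('side')
d=np.abs(S['pixels'][:,:,::-1].astype(int)-cv2.imread('pics/side0.png')).sum(2)
for r in range(118,142): print(r,d[r,355:376])"
```

```text
grasp at [515.1 168.1 265.6] yaw 0.0522
[533.5, 178.6, 180] -> [19.  -9.6 85.6]
[533.5, 178.6, 127] -> [ 0. -0. 53.]
118 [48 49 50 53 51 48 49 47 46 51 43 49 47 49 49 50 49 47 49 50 52]
119 [47 52 48 44 45 49 43 48 49 48 51 50 46 47 45 51 48 46 47 53 42]
120 [47 46 48 47 49 49 49 47 45 47 46 50 47 44 48 47 50 51 50 49 48]
121 [52 45 53 47 50 52 53 52 53 45 50 46 50 47 49 47 46 51 48 49 43]
122 [48 46 49 50 51 48 46 51 47 48 44 48 43 47 50 46 49 45 50 47 47]
123 [43 49 46 45 44 48 46 47 42 47 43 45 42 43 50 48 50 45 49 45 46]
124 [43 48 49 49 49 46 48 46 49 51 41 36 34 37 41 46 49 50 50 46 36]
125 [50 51 54 47 52 47 48 45 50 47 39 28 24 22 39 42 45 50 48 44 31]
126 [51 46 50 50 49 48 46 51 44 43 33 21 16 19 19 28 36 42 44 41 32]
127 [49 50 47 50 48 49 50 50 46 35 28 18 14 16 16 19 27 33 35 37 31]
128 [45 51 46 50 49 50 48 49 46 60 70 63 28 18 22 22 23 30 32 33 31]
129 [ 49  45  49  49  46
[... 436 characters left out ...]
 50  49  48  49  49  50  42  36  46  99 108  59  39  24  27  27  36  31
  47  46  51]
135 [47 50 47 46 44 48 49 34 20 67 74 53 31 30 33 33 30 38 51 52 51]
136 [ 49  51  54  47  47  48  52  31  51 150  80  34  36  30  37  29  33  40
  53  53  53]
137 [ 52  45  49  54  51  45  52  31  64 197 131  23  28  34  33  30  39  48
  49  55  52]
138 [ 48  47  48  48  47  50  44  31  67 196 130  18  31  36  27  34  42  48
  60  49  53]
139 [ 51  50  47  50  50  52  51  35  65 181  87  13  40  34  36  39  45  51
  53  50  51]
140 [ 51  48  49  47  48  51  52  32  63 167  74  25  42  32  31  44  53  54
  55  54  53]
141 [ 52  48  49  47  50  51  54  35  62 167  74  20  35  29  39  47  50  50
  46  52  48]
```

The pencil is home: its tail measures about 178 mm high, as it should. Now the marker.

>>> {"fn": "shift_gripper", "kwargs": {
  "rows": [19,-9.6,20,0,45,0,0,30,0,45,0,0,30,0,45,0,0,30,0,45,0,0,28.6,0,45,0,0,0,0,45,0,0,0,0,30,0,0,0,0,12,0,0,0,0,12,0,0,0,0,12,0,0,0,0,12,0,0,0,0,12],
  "force": 20
}}

```text
time_s: 13.4
eef_pos: [534.4, 179.0, 284.5]
eef_rot: [[0.999, 0.052, 0.005], [0.052, -0.999, 0.0], [0.005, -0.0, -1.0]]
contact_force: [1.2, 0.3, 5.8]
gripper_width: 14.2
gripper_force: 21.7
```

```bash
python3 -c "
from h import *
go([533.5,178.6,127])"
```

```text
grasp at [535.2 179.  129.8] yaw 0.052
[533.5, 178.6, 127] -> [-1.8  0.3  2.8]
```

>>> {"fn": "shift_gripper", "kwargs": {
  "rows": [-5.5,0,-4.6,0,12,-5.5,0,-4.6,0,12,-6,0,-4,0,12,-6,0,-4,0,12,-6.4,0,-3.2,0,12,-6.4,0,-3.2,0,12,-6.8,0,-2.3,0,12,-6.8,0,-2.3,0,12,-7,0,-1.5,0,12,-7,0,-1.5,0,12,-7,0,-0.6,0,12,-7,0,-0.4,0,12,0,0,0,0,12,0,0,0,0,12]
}}

```text
time_s: 14.57
eef_pos: [454.7, 174.9, 313.9]
eef_rot: [[0.999, 0.052, -0.003], [0.052, -0.999, -0.0], [-0.003, 0.0, -1.0]]
contact_force: [2.0, -0.1, 5.1]
gripper_width: 13.9
gripper_force: 22.2
```

```bash
python3 -c "
from h import *
go([533.5,178.6,127])
m,c=tilt((0,0,0),(180,255,75),(26,85))
print([(r,np.nonzero(m[r])[0][[0,-1]].tolist()) for r in np.unique(np.nonzero(m)[0])[::3]])
m,c=tilt((60,90,30),(95,255,200),(60,125))
print([(r,np.nonzero(m[r])[0][[0,-1]].tolist()) for r in np.unique(np.nonzero(m)[0])[::2]])
"
```

```text
grasp at [454.3 174.8 159.2] yaw 0.0521
[533.5, 178.6, 127] -> [79.3  0.4 32. ]
216 px; top/bottom [455.8 174.9 160.5] [458.6 175.   46.9] tilt deg -1.6 x off at grasp 1.4
[(np.int64(249), [348, 348]), (np.int64(252), [342, 352]), (np.int64(255), [343, 351]), (np.int64(258), [343, 352]), (np.int64(261), [343, 349]), (np.int64(264), [343, 347]), (np.int64(267), [343, 347]), (np.int64(270), [343, 347]), (np.int64(273), [342, 347]), (np.int64(276), [342, 347]), (np.int64(279), [342, 346])]
40 px; top/bottom [457.9 175.   80.9] [457.2 175.   43.6] tilt deg 1.0 x off at grasp 5.0
[(np.int64(272), [343, 346]), (np.int64(274), [343, 346]), (np.int64(276), [343, 346]), (np.int64(278), [343, 346]), (np.int64(280), [343, 346]), (np.int64(282), [344, 344])]
```

>>> {"fn": "shift_gripper", "kwargs": {
  "rows": [0,0,-12,0,12,0,0,-22,0,12,0,0,-22,0,12,0,0,-22,0,12,4,15,0,0,12,9,30,0,0,12,9,30,0,0,12,9,30,0,0,12,9,30,0,0,12,9,30,0,0,12,9,30,0,0,12,9,30,0,0,12,4,10,0,0,12,0,0,0,0,12,0,0,0,0,12],
  "force": 30
}}

```text
time_s: 15.92
eef_pos: [538.1, -55.7, 390.5]
eef_rot: [[0.999, 0.051, -0.005], [0.051, -0.999, 0.002], [-0.005, -0.002, -1.0]]
contact_force: [0.4, 0.6, 0.1]
gripper_width: 14.1
gripper_force: 29.3
```

```bash
python3 -c "
from h import *
go([538,-56,238])
m,c=tilt((60,90,30),(95,255,200),(40,135))
print([(r,np.nonzero(m[r])[0][[0,-1]].tolist()) for r in np.unique(np.nonzero(m)[0])[::2]])
m,c=tilt((0,0,0),(180,255,75),(26,85))
print([(r,np.nonzero(m[r])[0][[0,-1]].tolist()) for r in np.unique(np.nonzero(m)[0])[::2]])
"
```

```text
grasp at [537.3 -55.3 235.8] yaw 0.0511
[538, -56, 238] -> [ 0.6  0.7 -2.2]
33 px; top/bottom [540.3 -54.4 163. ] [538.4 -54.5 126.1] tilt deg 2.8 x off at grasp 6.7
[(np.int64(177), [338, 340]), (np.int64(179), [338, 340]), (np.int64(181), [338, 339]), (np.int64(183), [338, 340]), (np.int64(185), [338, 340]), (np.int64(187), [338, 340])]
170 px; top/bottom [541.2 -54.4 235.7] [541.1 -54.2 122. ] tilt deg -0.1 x off at grasp 3.4
[(np.int64(154), [341, 341]), (np.int64(156), [337, 345]), (np.int64(158), [337, 344]), (np.int64(160), [337, 343]), (np.int64(162), [337, 342]), (np.int64(164), [337, 340]), (np.int64(166), [337, 340]), (np.int64(168), [337, 340]), (np.int64(170), [337, 340]), (np.int64(172), [337, 340]), (np.int64(174), [337, 340]), (np.int64(176), [337, 340]), (np.int64(178), [337, 340]), (np.int64(180), [337, 340]), (np.int64(182), [337, 340]), (np.int64(184), [337, 340]), (np.int64(186), [337, 341]), (np.int64(188), [337, 341])]
```

>>> {"fn": "shift_gripper", "kwargs": {
  "rows": [0.6,0.7,12,0,12,0,0,15,0,12,0,0,10,0,12,0,0,6,0,12,0,0,6,0,12,0,0,6,0,12,0,0,6,0,12,0,0,0,0,12]
}}

```text
time_s: 16.68
eef_pos: [539.3, -56.7, 330.1]
eef_rot: [[0.999, 0.052, -0.002], [0.052, -0.999, 0.001], [-0.002, -0.001, -1.0]]
contact_force: [0.0, -0.3, 0.7]
gripper_width: 14.0
gripper_force: 29.3
```

```bash
python3 -c "
from h import *
go([538,-56,238])"
```

```text
grasp at [539.1 -56.6 175.4] yaw 0.0518
[538, -56, 238] -> [ -1.2  -0.7 -62.6]
```

>>> {"fn": "shift_gripper", "kwargs": {
  "rows": [0,0,6,0,12,0,0,6,0,12,0,0,6,0,12,0,0,6,0,12,0,0,0,0,12]
}}

```text
time_s: 17.1
eef_pos: [539.1, -56.7, 305.6]
eef_rot: [[0.999, 0.052, -0.003], [0.052, -0.999, 0.001], [-0.003, -0.001, -1.0]]
contact_force: [-0.9, -0.4, -0.2]
gripper_width: 14.2
gripper_force: 29.3
```

>>> {"fn": "shift_gripper", "kwargs": {
  "rows": [0,0,5,0,12,0,0,5,0,12,0,0,5,0,12,0,0,0,0,12,0,0,0,0,18,0,0,0,0,25,0,0,0,0,35,0,0,0,0,40,0,0,0,0,40,0,0,-15,0,40,0,0,-30,0,40,0,0,-35,0,40,0,0,-35,0,40,0,-25,0,0,45,0,-35,0,0,45,0,-35,0,0,45,0,-35,0,0,45,0,-25,0,0,45,0,0,0,0,45,0,0,0,0,45]
}}

```text
time_s: 18.77
eef_pos: [531.5, 99.0, 407.4]
eef_rot: [[0.999, 0.054, 0.0], [0.054, -0.999, -0.0], [0.0, 0.0, -1.0]]
contact_force: [1.0, -0.6, -0.5]
gripper_width: 44.9
gripper_force: 0.0
```

```bash
python3 -c "
from h import *
S=bot.capture('side');T=bot.capture('top')
for c,n in((S,'side'),(T,'top')):
    f=lambda X,P=PM(c):((lambda v:v[:2]/v[2])(P@np.r_[X,1]))
    e=f([540.5,-56,156]);b=f([540.5,-56,75]);print(n,'exp tail',e,'mouth',b)
    u,v=map(int,e);d=np.abs(c['pixels'][:,:,::-1].astype(int)-cv2.imread(f'pics/{n}0.png')).sum(2)
    for r in range(v-8,v+(44 if n=='side' else 9),1+(n=='side')): print(r,np.nonzero(d[r,u-14:u+15]>110)[0]+u-14)
go([533.5,108.6,180])"
```

```text
side exp tail [338.95899369 178.72969738] mouth [337.4733986  201.65972977]
170 [324 325 326 327 328 329 330 331 332 333 334 335]
172 [324 325 326 327 328 329 330 331 332 333]
174 [324 325 326 327 328 329 330 331 332 333]
176 [324 325 326 327 328 329 330 331 332 333]
178 [324 325 326 327 328 329 330 331 332 333 337 338 339 340]
180 [324 325 326 327 328 329 330 331 332 333 336 337 338 339 340 341]
182 [324 325 326 327 328 329 330 331 332 333 336 337 338 339 340 341]
184 [324 325 326 327 328 329 330 331 332 333 336 337 338 339 340]
186 [324 325 326 327 328 329 330 331 332 336 337 338 339 340]
188 [324 325 326 327 328 336 337 338 339 340]
190 [324 325 326 327 336 337 338 339 340]
192 [324 325 326 327 336 337 338 339]
194 [324 325 326 327 335 336 337 338 339]
196 [324 325 326 327 335 336 337 338 339]
198 [324 325 326 327 335 336 337 338 339]
200 [324 325 326 327 336 337 338 339]
202 [336 337 338]
204 []
206 []
208 []
210 []
212 []
214 []
216 []
218 []
220 []
top exp tail [333.28504164 222.48170624] mouth [331.4708597  224.54851921]
214 []
215 []
216 []
217 []
218 []
219 []
220 [331 332 333 334]
221 [334]
222 [335]
223 [329 330 331 332]
224 [328 329 330 331 332 333]
225 [328 329 330 331 332 333]
226 [328 329 330 331 332 333 334]
227 [329 330 331 332 333]
228 [330 331 332]
229 []
230 []
grasp at [531.8  97.3 252.7] yaw 0.0515
[533.5, 108.6, 180] -> [  2.3 -11.2  72.7]
```

The marker is upright and home, with its tail at row 178 against 178.7 expected. Now the punch.

>>> {"fn": "shift_gripper", "kwargs": {
  "rows": [1,-12,20,0,45,0,0,30,0,45,0,0,30,0,45,0,0,30,0,45,0,0,13.7,0,45,0,0,0,0,45,0,0,0,0,30,0,0,0,0,18,0,0,0,0,16,0,0,0,0,16,0,0,0,0,16,0,0,0,0,16],
  "force": 30
}}

```text
time_s: 19.87
eef_pos: [532.9, 109.6, 285.4]
eef_rot: [[0.999, 0.052, 0.004], [0.052, -0.999, -0.001], [0.004, 0.002, -1.0]]
contact_force: [-0.3, -4.8, 6.5]
gripper_width: 18.9
gripper_force: 30.0
```

```bash
python3 -c "
from h import *
go([532,109.4,129])"
```

```text
grasp at [533.5 109.4 130.7] yaw 0.052
[532, 109.4, 129] -> [-1.5 -0.1  1.7]
```

>>> {"fn": "shift_gripper", "kwargs": {
  "rows": [-5.7,0,-4.8,0,16,-5.7,0,-4.8,0,16,-6.2,0,-4.1,0,16,-6.2,0,-4.1,0,16,-6.6,0,-3.3,0,16,-6.6,0,-3.3,0,16,0,0,0,0,16]
}}

```text
time_s: 20.45
eef_pos: [495.5, 108.4, 310.0]
eef_rot: [[0.999, 0.052, 0.006], [0.052, -0.999, 0.001], [0.006, -0.0, -1.0]]
contact_force: [4.1, 0.7, 3.1]
gripper_width: 19.3
gripper_force: 33.6
```

>>> {"fn": "shift_gripper", "kwargs": {
  "rows": [-7,0,-2.4,0,16,-7,0,-2.4,0,16,-7.2,0,-1.6,0,16,-7.2,0,-1.6,0,16,-7.2,0,-0.7,0,16,-7.2,0,-0.5,0,16,0,0,0,0,16,0,0,0,0,16]
}}

```text
time_s: 21.12
eef_pos: [453.5, 106.1, 319.5]
eef_rot: [[0.999, 0.052, 0.006], [0.052, -0.999, 0.001], [0.006, -0.0, -1.0]]
contact_force: [3.1, -0.8, 9.5]
gripper_width: 19.0
gripper_force: 34.1
```

```bash
python3 -c "
from h import *
go([533.5,109.4,129])
S=bot.capture('side');s=bot.state();R=np.array(s['eef_rot']);g=np.array(s['eef_pos'])+R[:,2]*bot.grip_depth
f=lambda X,P=PM(S):((lambda v:v[:2]/v[2])(P@np.r_[X,1]))
h=cv2.cvtColor(S['pixels'],cv2.COLOR_RGB2HSV)
for k in range(18,128,9):
    u,v=f(g-[0,0,k]);u0=int(round(u));r=int(round(v));print(k,round(u,1),r,'sat',h[r,u0-10:u0+11,1],h[r,u0-10:u0+11:2,2])"
```

```text
grasp at [454.5 106.2 164.8] yaw 0.0517
[533.5, 109.4, 129] -> [78.9  0.9 36.3]
18 355.6 231 sat [14 13 12 12  8  4  8 44 46 58 54 26  5  6 10 12 12 12 12  9 10] [178 173  92  34  22  19  49 127 152 148 148]
27 355.3 234 sat [12 13 14 13 12  8  5 26 46 64 46 33  5  3  9  9 10 12  9 11 11] [174 177 144  55  22  22  51 113 149 145 144]
36 355.0 237 sat [13 13 13 12 13 11  8  8  8  8  9  9  3  9 12 13 13 10 13 12 12] [175 175 141  64  64  56  73 146 161 156 155]
45 354.7 239 sat [13 13 14 12 14 17 18  7  4 12  8 11 14 13 13 12 13 11 11 12 12] [177 179 142  71  68  65  92 163 160 156 152]
54 354.4 242 sat [14 11 14 13 15 14 14 12 11  7 11  8  7 11 11 12 11 11 11 12 10] [180 179 175  92  68  70  71 139 166 
[... 335 characters left out ...]
7 46  9 10] [173 177 162  94  82  83  83 132 156 151 149]
90 353.3 252 sat [17 33 65 86 91 90 76 37  3  6  6  6  6  3 48 81 89 87 83 75 31] [149 170 179 141  79  84  81 102 152 163 154]
99 353.0 255 sat [74 43 17 15 34 59 72 51  3  3  3  6  6 12 59 84 88 87 82 53  5] [148 135 159 139  81  83  81 112 156 158 143]
108 352.7 257 sat [63 79 74 42 15 14 26 32 15  7  6  6  3 39 84 92 86 84 77 35  3] [167 152 137 148  87  83  77 121 160 158 151]
117 352.5 259 sat [15 15 34 62 81 75 39 14 10  8  7  6  7  7 57 90 87 86 85 59  9] [135 163 164 131 123  78  78  98 153 159 145]
126 352.2 262 sat [89 75 44 17 14 31 57 83 91 86 69 53 55 78 88 90 86 84 86 80 69] [167 133 148 156 166 126 111 142 160 157 158]
```

>>> {"fn": "shift_gripper", "kwargs": {
  "rows": [-3.5,0,-0.2,0,16,-3.5,0,0,0,16,0,0,0,0,16,0,0,-12,0,16,0,0,-20,0,16,0,0,-22,0,16,0,0,-22,0,16,0,12,0,0,16,4,25,0,0,16,9,25,0,0,16,9,28,0,0,16,10,30,0,0,16,10,30,0,0,16,10,30,0,0,16,10,30,0,0,16,10,25,0,0,16,10,20,0,0,16,0,0,0,0,16,0,0,0,0,16],
  "force": 45
}}

```text
time_s: 22.75
eef_pos: [540.2, -145.2, 391.7]
eef_rot: [[0.999, 0.05, -0.004], [0.05, -0.999, 0.003], [-0.003, -0.003, -1.0]]
contact_force: [0.3, 0.2, -2.6]
gripper_width: 18.8
gripper_force: 44.4
```

```bash
python3 -c "
from h import *
go([529,-162.5,240])
S=bot.capture('side');s=bot.state();R=np.array(s['eef_rot']);g=np.array(s['eef_pos'])+R[:,2]*bot.grip_depth
f=lambda X,P=PM(S):((lambda v:v[:2]/v[2])(P@np.r_[X,1]))
h=cv2.cvtColor(S['pixels'],cv2.COLOR_RGB2HSV)
for k in range(18,145,9):
    u,v=f(g-[0,0,k]);u0=int(round(u));r=int(round(v));print(k,round(u,1),r,h[r,u0-9:u0+10,2])"
```

```text
grasp at [ 539.7 -144.8  237. ] yaw 0.0504
[529, -162.5, 240] -> [-11.6  17.2  -3. ]
18 349.4 141 [ 99 100  99  94  82  62  31  23  22  22  39  71 113 151 171 175 172 171
 171]
27 349.2 144 [ 96  98  97  89  80  71  67  66  67  65  72  89 103 112 123 136 150 161
 169]
36 349.0 147 [ 95  95  93  82  71  68  70  71  72  74  88  98  99  98 100 101 103 103
 108]
45 348.8 149 [ 93  93  92  82  70  70  70  69  71  71  83  94  97  97  99  98 100 100
 103]
54 348.5 152 [166 165 161 128  80  66  70  68  65  65  79  89  92  93  95  95  93  95
  95]
63 348.3 155 [185 186 186 180 145  93  76  79  76  75  94 145 179 177 168 167 167 163
 143]
72 348.1 157 [186 186 185 176 140  95  80  85  82  80  96 146 180 187 185 187 187 186
 177]
81 347.9 160 [186 185 181 162 122  87  81  83  82  81 103 150 181 186 184 187 182 169
 164]
90 347.7 163 [183 184 182 166 127  89  82  83  82  81 104 149 180 186 183 183 166 134
 104]
99 347.5 165 [183 183 184 183 175 142  96  82  84  81  87 117 158 181 184 184 181 158
 125]
108 347.3 168 [186 184 183 184 180 154 110  82  78  76  84 139 175 182 183 182 178 147
 114]
117 347.0 170 [184 184 183 185 181 156 113  83  77  82 109 154 179 183 183 183 177 144
 109]
126 346.8 173 [183 184 180 173 173 171 166 160 157 158 165 173 177 176 177 176 165 141
 112]
135 346.6 175 [184 184 178 167 164 169 170 170 169 168 165 164 164 164 165 166 166 163
 161]
144 346.4 178 [134 118 120 132 148 167 171 169 171 167 153 134 120 120 122 130 141 156
 163]
```

>>> {"fn": "shift_gripper", "kwargs": {
  "rows": [-8,8,0,0,16,-7.4,9,0,0,16,0,0,0,0,16,0,0,14,0,16,0,0,14,0,16,0,0,8,0,16,0,0,5,0,16,0,0,5,0,16,0,0,5,0,16,0,0,0,0,16]
}}

```text
time_s: 23.63
eef_pos: [525.8, -162.5, 341.6]
eef_rot: [[0.999, 0.052, -0.001], [0.052, -0.999, 0.001], [-0.001, -0.001, -1.0]]
contact_force: [-0.5, 0.6, -2.0]
gripper_width: 18.7
gripper_force: 44.4
```

```bash
python3 -c "
from h import *
go([525.2,-162.5,237])"
```

```text
grasp at [ 525.6 -162.4  186.9] yaw 0.0519
[525.2, -162.5, 237] -> [ -0.5   0.  -50.1]
```

>>> {"fn": "shift_gripper", "kwargs": {
  "rows": [0,0,5,0,16,0,0,5,0,16,0,0,5,0,16,0,0,5,0,16,0,0,0,0,16]
}}

```text
time_s: 24.05
eef_pos: [525.7, -162.6, 321.1]
eef_rot: [[0.999, 0.052, -0.001], [0.052, -0.999, 0.001], [-0.001, -0.001, -1.0]]
contact_force: [0.5, -0.9, -3.3]
gripper_width: 18.8
gripper_force: 44.4
```

>>> {"fn": "shift_gripper", "kwargs": {
  "rows": [0,0,5,0,16,0,0,5,0,16,0,0,5,0,16,0,0,5,0,16,0,0,0,0,16]
}}

```text
time_s: 24.47
eef_pos: [525.7, -162.6, 301.1]
eef_rot: [[0.999, 0.052, -0.001], [0.052, -0.999, 0.0], [-0.001, -0.001, -1.0]]
contact_force: [0.4, -1.6, -3.1]
gripper_width: 18.6
gripper_force: 44.3
```

>>> {"fn": "shift_gripper", "kwargs": {
  "rows": [0,0,4,0,16,0,0,3,0,16,0,0,0,0,16,0,0,0,0,20,0,0,0,0,25,0,0,0,0,35,0,0,0,0,40,0,0,0,0,40,0,0,-15,0,40,0,0,-30,0,40,0,0,-35,0,40,0,0,-35,0,40,0,0,-20,0,40,-20,-25,0,0,40,-20,-35,0,0,40,-20,-35,0,0,40,-20,-35,0,0,40,-20,-35,0,0,40,-10,-30,0,0,40,0,0,0,0,40]
}}

```text
time_s: 26.13
eef_pos: [403.9, 30.1, 430.7]
eef_rot: [[0.998, 0.056, 0.001], [0.056, -0.998, 0.002], [0.001, -0.002, -1.0]]
contact_force: [0.1, -0.4, 0.0]
gripper_width: 39.8
gripper_force: 0.0
```

>>> {"fn": "shift_gripper", "kwargs": {
  "rows": [0,-20,0,0,40,0,-35,0,0,40,0,-35,0,0,40,0,-35,0,0,40,0,-20,0,0,40,0,0,0,0,40,0,0,0,0,40,0,0,0,0,40]
}}

```text
time_s: 26.8
eef_pos: [398.7, 170.6, 430.4]
eef_rot: [[0.999, 0.052, 0.0], [0.052, -0.999, -0.001], [0.0, 0.001, -1.0]]
contact_force: [0.0, -0.4, 0.5]
gripper_width: 39.8
gripper_force: 0.0
```

```bash
python3 - <<'E'
from h import *
C={n:bot.capture(n) for n in("side","top")}
for n,X in(("wide",[529,-162.3,165]),("mid",[540.5,-56,156]),("nar",[515,-281,179])):
    for k,c in C.items():
        f=lambda X,P=PM(c):((lambda v:v[:2]/v[2])(P@np.r_[X,1])).round(1)
        print(n,k,"tail exp",f(X))
S=C["side"]["pixels"][100:230,300:430,::-1];T=C["top"]["pixels"][180:280,310:450,::-1]
cv2.imwrite("pics/end.png",cv2.hconcat([cv2.resize(S,(390,390),interpolation=2),cv2.resize(T,(410,293),interpolation=2) if 0 else cv2.copyMakeBorder(cv2.resize(T,(400,286),interpolation=2),0,104,0,0,0)]))
E
```

```text
wide side tail exp [353.4 154.7]
wide top tail exp [380.4 228.2]
mid side tail exp [339.  178.7]
mid top tail exp [333.3 222.5]
nar side tail exp [368.  130.1]
nar top tail exp [434.4 235. ]
```

View pics/end.png

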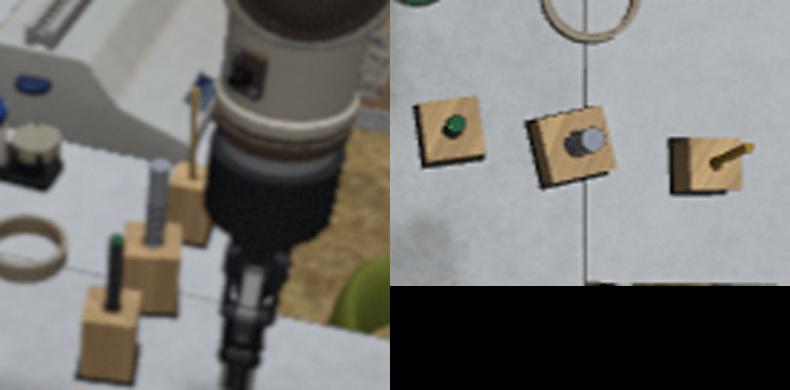

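All three tools are home: in the side view the punch tail is at about (353,155), the marker tail at (339,179) and the pencil tail at (365,129). That matches the expected rows, and the pencil leans only within its bore's play. The gripper is clear, so I'll hand in.

```bash
python3 -c "
from workcell import bot
print(bot.hand_in())"
```

```text
the job is handed in; nothing more can be done
None
```

The pencil, marker and punch are released, tip down and fully home in the narrow, middle and wide holders, with the pencil leaning about 5° in its loose bore; I moved none of the loose items, and the job was handed in at about 27 s of the 72 s allowed.

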